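# Pin the clamshell sieve holder shut and hold it

## Robot

A 7-joint arm with a two-finger parallel gripper is mounted at the origin on the work surface. World frame = base frame: x ahead of the robot, y to its left, z up, the work surface at z = 0. Lengths are in m, angles in rad, forces in N, time in s.
With the tool pointing down it reaches from about 0.425 to 0.925 m from the base axis. Payload 6.8 kg.
Tool frame: the origin (TCP) lies at the very end of the fingers, on their centre line; the grasp point (between the pads) lies 19 mm behind it (r.tcp_to_grasp is the distance from the TCP to the grasp point, in m); z points along the fingers, y is the line along which they close (so a half turn about z gives the same grasp; the last joint's range is limited). The gripper opens to 85 mm and grips with 20 to 120 N. Pads are 22 mm wide; open, the fingers measure 114 mm over their backs; the gripper's body (76 mm by 85 mm) begins 54 mm behind the grasp point. The pads swing forward as they close: fully open they stand 13 mm farther back than shut.
Start: joints at [1.173, 0.477, 0.022, 1.555, -0.011, 1.109, -0.083], TCP at [0.193, -0.647, 0.231] pointing down, gripper open.
Joint ranges: [-2.96, 2.96], [-0.34, 2.1], [-1.41, 1.46], [0.24, 2.44], [-1.37, 4.51], [0.17, 1.92], [-2.96, 2.96]. Speed limits (rad/s): [2.39, 2.39, 3.14, 3.14, 3.14, 3.14, 3.14].

## Interface

Orientations are given as a rotation vector (axis times angle).
In Python, from bench import r gives the robot as it stands.
- The arm moves only by the tool step_arm, never from a script. Its argument "moves" is a list of rows, each a list of 7 numbers: the shift along the tool's x, y, z in mm, then the turn, a rotation vector about the tool's x, y, z in rad, then the finger opening in mm, from 0 to 85.4. A call has 1 to 8 rows; each row is the pose to reach, as a shift and turn from the pose commanded when the call began, along the tool's axes at that moment; what a row does not reach only later rows make up. A row lasts 1/10 s, in which the tool goes at most 50 mm and 8.59 degrees, less where a joint would pass 70% of its speed; a pose out of reach is approached as far as the arm can. A call with a gripper value outside its range is refused whole. The fingers move at their own pace and stop on an object; "grip_force" is the grip in N (left out, the last holds). Time passes only in rows, so rows that repeat a pose let the fingers close. It gives the time, the measured TCP pose, the force, the opening and the grip force at its end, in the units of the state.
- r.get_obs(): the state, without advancing time (a new reading comes with each control period).
- r.grab_frame(name): name is "scene" or "top" or "wrist"; returns a dict with "image" (480x640x3 uint8, red, green, blue), "depth" (480x640 float32, m along the optical axis (not along the pixel's ray), 0 where there is no reading), "mtx" (3x3 intrinsics, pixels), "rvec" (rotation vector, rad) and "tvec" (3), from world to camera coordinates, as OpenCV has them. Camera axes: x right, y down, z forward; pixel columns grow to the right and rows downward; lengths in m; the calibration is good to about 2 mm. The wrist camera is an equidistant fisheye: a pixel r from the principal point sees the ray r / f radians off the axis. A picture is of the moment at which its call begins.
- r.hand_in(): hands the job in; it is judged then, once.
The state is a dict: "clock": time; "joints": joint angles; "qvel": joint speeds; "tau": joint torques, N m; "tcp_pos": TCP position; "orientation": TCP orientation; "contact_force": force on the tool from outside, world axes, zero at the start; "moment": the same for the moment, N m; "grip_width": finger opening in m; "gripper_force": force on a finger pad.
Only numpy, scipy, OpenCV 4.12 (cv2) and the standard library are available. Lean on these libraries where they do the work, as an engineer would, in place of code of your own. Each camera call takes 0.05 s, during which the arm holds its last target. There are 200 camera calls.

## Task

Load the small steel sieve onto the orange sprung seat of the open clamshell holder, right way up and let go of it, then swing the lid over to close it on the sieve. Take the red-knobbed pin from its stand and push it down through the lid's pin hole into the blue block until its collar bears on the lid and the lid is fully shut; the seat springs the lid up again if you let go, so finish while still holding the pin and pressing it down. Leave the other things on the bench where they are.

Things in the scene. Friction and masses are not known exactly. Their poses are not given: they have to be found in the camera images.
- holder: Clamshell sieve holder, fixed. Grey base 200 (x) x 110 (y) x 10 mm. Origin on the bench below the seat's middle; z up. Hinge on its +x side (robot's right): two grey cheeks 26 x 10 mm, 92 mm high, at x 78, y +-52 mm. Blue pin block 36 x 36 mm at x -65 mm, top 79 mm above the bench. Room for fingers on the seat's +y and -y sides.
- lid: Aluminium lid plate with green stripes, 160 x 90 x 10 mm. Origin on the hinge axis, 78 mm in holder +x from the seat's middle, 80 mm above the bench; axes as the holder's when shut. Runs 8 to 168 mm from the hinge along its -x; underside z 0, outer face z 10 mm. 14 mm pin hole 143 mm, 41 mm water opening 78 mm from the hinge. Starts open, leaning away from the seat.
- lid_hinge (a joint): Lid angle, rad: 0 shut (hard stop), pi/2 upright, stop at 2.1; starts 1.75 to 2.0. Stiff hinge (0.16 N m friction): stays about where left; push it over from behind, then down, 1 to 3 N at the free edge. With the sieve in, the seat keeps it about 0.06 open unless pressed; fully shut takes 6 to 9 N at the pin hole.
- lid_edge (a point): Middle of the lid's free edge, on the outer face, 168 mm from the hinge.
- pin_hole (a point): Mouth of the hole in the blue block, 13 mm wide, 40 mm deep, upright; 79 mm above the bench. The lid's pin hole lies over it when the lid is shut. z up.
- seat_top (a point): Middle of the flat top of the round orange seat, a narrow raised pedestal 46 mm wide, top 64 mm above the bench when free.
- seat (a joint): How far the sprung seat is pressed down, m: 0 free, 0.006 the most. Spring 2 N/mm with 2 N preload.
- sieve: Round steel sieve on the bench: ring 56 mm outside, 50 inside, 30 high, about 0.12 kg. Origin: centre of lower rim, z up. Dark mesh 8 mm above the lower rim; the recess below it drops over the orange seat with 2 mm to spare all round and the mesh rests on the seat (origin then 8 mm below the seat's top). Grip the ring's outside from above.
- pin: Steel pin with red knob, upright in its stand, 73 mm tall. Origin: lower end, z up along it. Shaft 10 mm thick, tapered foot; collar 26 mm wide from 36 to 41 mm; round red knob 18 mm wide from 41 to 73 mm. About 0.06 kg. With the lid shut and the collar on it the origin is 25 mm below the block hole's mouth.
- pin_stand: Blue block 50 x 50 x 50 mm, fixed, with one 13 mm hole in its top holding the pin, collar on its top. Origin under its centre. It and the sieve may swap places.
- beaker: Glass beaker, 66 mm wide, 85 mm high. Leave it alone. Origin: centre of its underside.
- salt_bottle: White bottle, 84 mm wide, 160 mm high. Leave it alone. Origin: centre of its underside.
- blue_cap_bottle: Glass bottle with blue cap, 86 mm wide, 190 mm high. Leave it alone. Origin: centre of its underside.
- stopper: Black rubber stopper, 34 mm wide, 26 mm high. Leave it alone. Origin: centre of its underside.
- petri_dish: Clear dish, 88 mm wide, 14 mm high. Leave it alone. Origin: centre of its underside.
- spatula: Spatula, 180 mm long, lying flat. Leave it alone. Origin: middle of its length.
- tube0: Tube with green cap, 34 mm wide, 113 mm high, in the blue rack. Leave it alone. Origin: centre of its underside.
- tube1: Another such tube in the blue rack. Leave it alone. Origin: centre of its underside.

How it is judged:
On the way, in this order (a step that is already met when the one before it is completed fails the run):
1. the sieve is seated on the orange seat and released, the lid still open (horizontal distance between sieve and seat_top below 0.005 m and distance between sieve and seat_top below 0.0115 m and angle between sieve's own z axis and vertical below 0.12 rad and value of joint lid_hinge above 0.8 rad and contact force between the fingers and sieve below 0.1 N), for 0.2 s.
2. the lid is closed on the seated sieve, the pin not yet in (horizontal distance between sieve and seat_top below 0.005 m and distance between sieve and seat_top below 0.0115 m and angle between sieve's own z axis and vertical below 0.12 rad and value of joint lid_hinge below 0.12 rad and not (z of pin in the frame of pin_hole below -0.012 m and horizontal distance between pin and pin_hole below 0.006 m)), for 0.2 s.
3. the pin is through the lid and at least 12 mm into the block (z of pin in the frame of pin_hole below -0.012 m and horizontal distance between pin and pin_hole below 0.006 m and value of joint lid_hinge below 0.12 rad), for 0.2 s.
At the end, for the whole second after the job is handed in: Robot holds the pin (over 3 N) and presses it on the lid (over 1.5 N); pin upright within 0.12 rad, within 5 mm of the hole axis, over 21 mm into the block; lid within 0.015 rad of shut; sieve upright and seated within 5 mm of the seat centre, seat pressed over 4 mm (horizontal distance between sieve and seat_top below 0.005 m and distance between sieve and seat_top below 0.0115 m and angle between each of sieve, pin's own z axis and vertical below 0.12 rad and value of joint lid_hinge below 0.015 rad and value of joint seat above 0.004 m and z of pin in the frame of pin_hole below -0.021 m and horizontal distance between pin and pin_hole below 0.005 m and contact force between pin and lid above 1.5 N and contact force between the fingers and pin above 3 N); the arm keeps its last pose, push and grip.
It fails at once if a bystander is pushed more than 40 mm or knocked over (distance of any of beaker, salt_bottle, blue_cap_bottle, stopper, petri_dish, spatula, tube0, tube1 from where it was at the start of the episode above 0.04 m or angle between any of beaker, salt_bottle, blue_cap_bottle, stopper, petri_dish, spatula, tube0, tube1's own z axis and vertical above 0.6 rad).
It also fails if it takes over 64 s, if anything falls off the work surface, if the arm or the gripper's body presses on something with over 40 N, if the wrist force passes 120 N, or if a joint passes its speed limit or range.

## Working session

There is one attempt and no reset: what is moved stays moved. The work goes in short steps, Python scripts to look and compute and a tool call to move; the robot and the scene stay as the last step left them, time stands still between calls to the robot, and variables do not carry over. Pictures are saved under pics/ and viewed, at most 10 in all, crops included, and the job is handed in when it is done.

Besides the shell and the picture viewer there is one more tool, called after ">>>" as name([rows], argument=value, ...), one row to a line, values as JSON. step_arm: Moves the arm, as the interface text tells. Its arguments: {"type":"object","properties":{"moves":{"type":"array","items":{"type":"array","items":{"type":"number"}}},"grip_force":{"type":"number"}},"required":["moves"]}

```bash
mkdir -p pics; ls; cat > h.py <<'E'
import numpy as np, cv2
from bench import r
from scipy.spatial.transform import Rotation as R
def grab(n):
    f=r.grab_frame(n); return f
def cloud(f):
    K=f["mtx"]; d=f["depth"]; v,u=np.indices(d.shape)
    p=np.stack([(u-K[0,2])/K[0,0]*d,(v-K[1,2])/K[1,1]*d,d],-1)
    M=cv2.Rodrigues(np.array(f["rvec"],float))[0]
    w=(p-np.array(f["tvec"]).ravel())@M
    w[d==0]=np.nan
    return w
def cam(f):
    M=cv2.Rodrigues(np.array(f["rvec"],float))[0]; return -M.T@np.array(f["tvec"]).ravel()
E
python3 - <<'E'
from h import *
for n in("top","scene"):
    f=grab(n); cv2.imwrite(f"pics/{n}0.png",f["image"][...,::-1]); np.savez(f"{n}0.npz",**f); print(n,cam(f),f["mtx"])
o=r.get_obs();print({k:np.round(v,3) for k,v in o.items()})
E
```

```text
pics
top [ 0.35009623 -0.03556634  1.25589614] [[490.81577534   0.         312.52576628]
 [  0.         490.81577534 240.29684846]
 [  0.           0.           1.        ]]
scene [1.23374989 0.83476037 0.9295446 ] [[612.76778967   0.         318.73414893]
 [  0.         612.76778967 246.12511708]
 [  0.           0.           1.        ]]
{'clock': np.float64(0.1), 'joints': array([ 1.173,  0.478,  0.022,  1.556, -0.012,  1.109, -0.083]), 'qvel': array([ 0.003, -0.003, -0.002, -0.004,  0.002,  0.   , -0.   ]), 'tau': array([ 4.0000e-03, -5.9776e+01,  1.6140e+00, -2.8195e+01,  1.3000e-02,
        5.0000e-03,  0.0000e+00]), 'tcp_pos': array([ 0.193, -0.646,  0.23 ]), 'orientation': array([-3.107e+00, -4.530e-01,  1.000e-03]), 'contact_force': array([-0.098,  0.382,  0.022]), 'moment': array([ 0.051, -0.019,  0.008]), 'gripper_force': np.float64(0.0), 'grip_width': np.float64(0.085)}
```

View pics/top0.png

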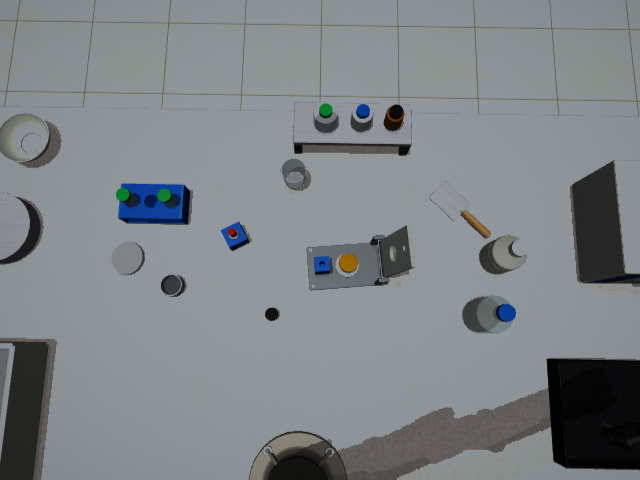

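View pics/scene0.png

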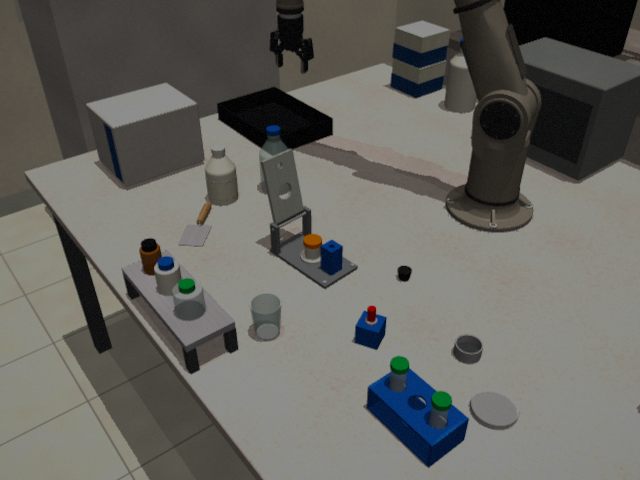

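The top view has image up = +x and left = +y. The sieve is near px (172,285), the pin in its stand near (234,234), the orange seat near (347,264), the blue block near (322,264), and the open lid near (395,252). The scene view agrees.

```bash
python3 - <<'E'
from h import *
def load(n): return dict(np.load(n+"0.npz"))
def cast(f,uv,z):
    K=f["mtx"];M=cv2.Rodrigues(f["rvec"])[0];c=cam(f)
    d=np.array([(uv[0]-K[0,2])/K[0,0],(uv[1]-K[1,2])/K[1,1],1])@M
    return c+d*(z-c[2])/d[2]
f=load("top");w=cloud(f);im=f["image"];hsv=cv2.cvtColor(im,cv2.COLOR_RGB2HSV)
H,S,V=[hsv[...,i] for i in range(3)]
def blob(mask,box,name,z):
    x0,y0,x1,y1=box;m=np.zeros(mask.shape,np.uint8);m[y0:y1,x0:x1]=mask[y0:y1,x0:x1]
    n,l,s,c=cv2.connectedComponentsWithStats(m)
    k=1+np.argmax(s[1:,4]);mm=l==k
    cs,_=cv2.findContours(mm.astype(np.uint8),0,2)
    rect=cv2.minAreaRect(max(cs,key=len))
    ctr=np.array(rect[0]);zz=w[mm][:,2]
    print(name,s[k],"cen",c[k],"rect",rect,"zmed",np.nanpercentile(zz,[10,50,90]).round(3),"cast cen",cast(f,c[k],z).round(4),"rect",cast(f,ctr,z).round(4), "cloudxy",np.nanmedian(w[mm],0).round(4))
    return mm
Z=np.nan_to_num(w[...,2])
blob((H>8)&(H<25)&(S>150)&(V>120),(330,245,365,285),"seat",.064)
blob((H>100)&(H<130)&(S>120)&(Z>.07),(300,245,340,285),"block top",.079)
blob((H>100)&(H<130)&(S>120)&(Z>.042),(215,215,255,255),"stand top",.05)
blob(((H<6)|(H>174))&(S>120),(215,215,255,255),"knob",.073)
blob(Z>.02,(155,268,190,302),"sieve hi",.03)
blob(V<120,(155,268,190,302),"sieve dark",.03)
blob((Z>.005)&(S<60),(300,235,380,295),"base",.01)
lm=blob(Z>.10,(375,215,420,285),"lid",.15)
P=w[lm];P=P[np.isfinite(P).all(1)];c=P.mean(0);u,s,vt=np.linalg.svd(P-c);print("lid plane",c,vt.round(3),s)
for a in ((375,230,390,245),(375,275,392,290)): blob((Z>.08)&(Z<.1),a,"cheek",.092)
print("beaker");blob(Z>.05,(275,150,315,195),"beaker",.085);blob(Z>.01,(260,300,285,325),"stopper",.026)
x0,y0,x1,y1=150,200,430,330
cv2.imwrite("pics/c1.png",cv2.resize(im[210:310,290:430,::-1],None,fx=5.6,fy=5.6,interpolation=cv2.INTER_CUBIC))
E
```

```text
seat [339 254  19  18 255] cen [348.01176471 262.25882353] rect ((348.2500305175781, 262.2500305175781), (17.677669525146484, 16.970561981201172), 45.0) zmed [0.061 0.064 0.067] cast cen [ 0.5203 -0.113   0.064 ] rect [ 0.5204 -0.1135  0.064 ] cloudxy [ 0.5208 -0.113   0.064 ]
block top [314 256  16  16 203] cen [321.60098522 263.591133  ] rect ((321.6280517578125, 263.6524658203125), (14.908257484436035, 14.797825813293457), 83.6598129272461) zmed [0.076 0.079 0.082] cast cen [ 0.5137 -0.0482  0.079 ] rect [ 0.5136 -0.0483  0.079 ] cloudxy [ 0.5131 -0.0489  0.0788]
stand top [221 222  27  26 305] cen [234.14754098 235.0295082 ] rect ((233.80001831054688, 234.6000213623047), (19.677398681640625, 19.677396774291992), 63.43495178222656) zmed [0.047 0.05  0.053] cast cen [0.5858 0.1718 0.05  ] rect [0.5869 0.1728 0.05  ] cloudxy [0.5839 0.1705 0.0498]
knob [228 229   9   8  51] cen [232.         232.31372549] rect ((231.75001525878906, 232.25001525878906), (8.485280990600586, 6.363960266113281), 45.0) zmed [0.07  0.087 0.09 ] cast cen [0.5881 0.1735 0.073 ] rect [0.5882 0.1741 0.073 ] c
[... 1407 characters left out ...]
loudxy [ 0.5767 -0.1862  0.0903]
cheek [378 275  11   9  64] cen [382.921875 279.234375] rect ((383.0, 279.0), (8.0, 10.0), 90.0) zmed [0.083 0.091 0.095] cast cen [ 0.4772 -0.1943  0.092 ] rect [ 0.4778 -0.1945  0.092 ] cloudxy [ 0.4772 -0.1948  0.091 ]
beaker
beaker [281 158  26  28 302] cen [293.2615894  169.72516556] rect ((293.5, 171.5), (27.0, 25.0), 90.0) zmed [0.055 0.074 0.086] cast cen [0.7477 0.0264 0.085 ] rect [0.7431 0.0257 0.085 ] cloudxy [0.7611 0.0272 0.0743]
stopper [265 308  13  13 140] cen [271.10714286 313.95714286] rect ((271.0, 314.0), (12.0, 12.0), 90.0) zmed [0.023 0.026 0.028] cast cen [0.3928 0.0744 0.026 ] rect [0.3926 0.0747 0.026 ] cloudxy [0.3927 0.0746 0.026 ]
```

View pics/c1.png

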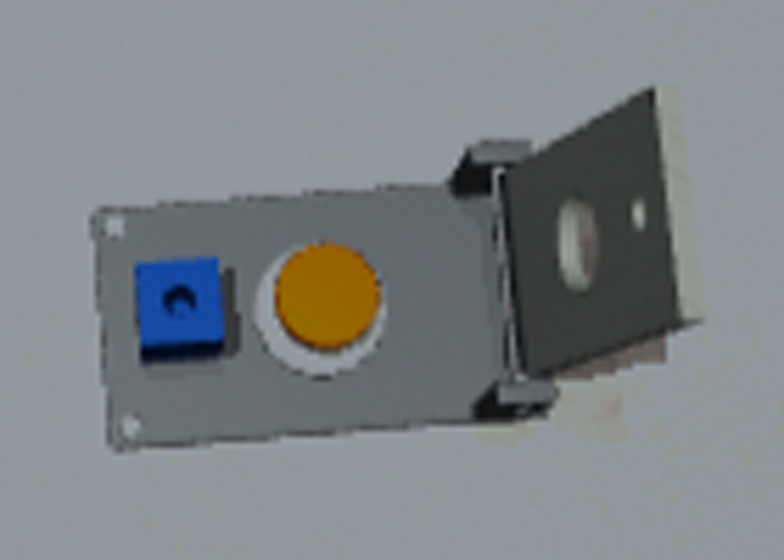

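```bash
cat >> h.py <<'E'
YAW=np.deg2rad(5.0)
def Rt(yaw=YAW,tilt=None):
    y=np.array([np.cos(yaw),np.sin(yaw),0]);z=np.array([0,0,-1.]);x=np.cross(y,z)
    return R.from_matrix(np.stack([x,y,z],1))
def plan(wps,yaw=YAW,pos=None,rot=None):
    o=r.get_obs();p=np.array(o["tcp_pos"]) if pos is None else np.array(pos)
    q=R.from_rotvec(o["orientation"]) if rot is None else rot
    print("clock",round(float(o["clock"]),2),"tcp",p.round(4),"F",np.round(o["contact_force"],1),"w",round(float(o["grip_width"]),4))
    for w in wps:
        t=Rt(yaw) if len(w)==3 else Rt(w[3])
        print(w,"->",(q.inv().apply(np.array(w[:3])-p)*1000).round(1),(q.inv()*t).as_rotvec().round(3))
E
python3 - <<'E'
from h import *
plan([(.35,-.5,.36),(.45,-.25,.36),(.5,0,.36),(.46,.327,.25)])
E
```

```text
clock 0.1 tcp [ 0.1927 -0.6463  0.2304] F [-0.1  0.4  0. ] w 0.0852
(0.35, -0.5, 0.36) -> [ 192.5  -95.5 -129.4] [-1.000e-03 -1.000e-03 -1.368e+00]
(0.45, -0.25, 0.36) -> [ 359.8 -306.5 -129.1] [-1.000e-03 -1.000e-03 -1.368e+00]
(0.5, 0, 0.36) -> [ 479.1 -531.8 -128.8] [-1.000e-03 -1.000e-03 -1.368e+00]
(0.46, 0.327, 0.25) -> [ 534.3 -856.4  -18.2] [-1.000e-03 -1.000e-03 -1.368e+00]
```

>>> step_arm([
  [0, 0, -50, 0, 0, -0.15, 80],
  [20, -10, -95, 0, 0, -0.3, 80],
  [60, -30, -120, 0, 0, -0.45, 80],
  [100, -50, -129, 0, 0, -0.6, 80],
  [145, -75, -129, 0, 0, -0.75, 80],
  [185, -98, -129, 0, 0, -0.9, 80],
  [220, -130, -129, 0, 0, -1.05, 80],
  [250, -165, -129, 0, 0, -1.2, 80],
])

```text
clock: 0.9
tcp_pos: [0.3867, -0.4152, 0.3597]
orientation: [-2.301, -2.138, -0.0]
contact_force: [0.1, -0.1, 0.6]
grip_width: 0.0802
gripper_force: 0.0
```

```bash
python3 - <<'E'
from h import *
plan([(.45,-.25,.36),(.5,0,.36),(.46,.2,.32),(.46,.327,.25)])
E
```

```text
clock 0.9 tcp [ 0.3867 -0.4152  0.3597] F [ 0.1 -0.1  0.6] w 0.0802
(0.45, -0.25, 0.36) -> [169.4  51.   -0.2] [-0.    -0.001 -0.161]
(0.5, 0, 0.36) -> [422.4  82.5   0. ] [-0.    -0.001 -0.161]
(0.46, 0.2, 0.32) -> [618.9  27.9  40.2] [-0.    -0.001 -0.161]
(0.46, 0.327, 0.25) -> [745.5  18.6 110.2] [-0.    -0.001 -0.161]
```

>>> step_arm([
  [45, 13, 0, 0, 0, -0.08, 80],
  [90, 27, 0, 0, 0, -0.16, 80],
  [137, 40, 0, 0, 0, -0.16, 80],
  [184, 53, 0, 0, 0, -0.16, 80],
  [232, 59, 0, 0, 0, -0.16, 80],
  [280, 65, 0, 0, 0, -0.16, 80],
  [328, 71, 0, 0, 0, -0.16, 80],
  [376, 77, 0, 0, 0, -0.16, 80],
])

```text
clock: 1.7
tcp_pos: [0.4923, -0.047, 0.3602]
orientation: [2.132, 2.307, -0.001]
contact_force: [0.9, -0.9, -0.2]
grip_width: 0.0799
gripper_force: 0.0
```

>>> step_arm([
  [48, 0, 0, 0, 0, 0, 75],
  [95, -13, 5, 0, 0, 0, 75],
  [140, -26, 15, 0, 0, 0, 75],
  [185, -39, 30, 0, 0, 0, 75],
  [228, -50, 50, 0, 0, 0, 75],
  [270, -55, 70, 0, 0, 0, 75],
  [310, -58, 90, 0, 0, 0, 75],
  [350, -58, 110, 0, 0, 0, 75],
])

```text
clock: 2.5
tcp_pos: [0.4063, 0.2967, 0.2495]
orientation: [2.132, 2.307, -0.0]
contact_force: [1.1, -0.3, -0.1]
grip_width: 0.0749
gripper_force: 0.0
```

```bash
python3 - <<'E'
from h import *
plan([(.46,.327,.25),(.46,.327,.1)])
f=grab("wrist");cv2.imwrite("pics/w1.png",f["image"][...,::-1]);np.savez("w1.npz",**f)
print(cam(f),f["mtx"],f["rvec"])
E
```

```text
clock 2.5 tcp [0.4063 0.2967 0.2495] F [ 1.1 -0.3 -0.1] w 0.0749
(0.46, 0.327, 0.25) -> [25.9 55.9 -0.5] [ 0.     0.001 -0.008]
(0.46, 0.327, 0.1) -> [ 26.   55.9 149.5] [ 0.     0.001 -0.008]
[0.40002296 0.38148385 0.39248543] [[371.64829954   0.         321.8876108 ]
 [  0.         371.64829954 231.00136035]
 [  0.           0.           1.        ]] [-2.80758821 -0.11039723 -0.0183597 ]
```

View pics/w1.png

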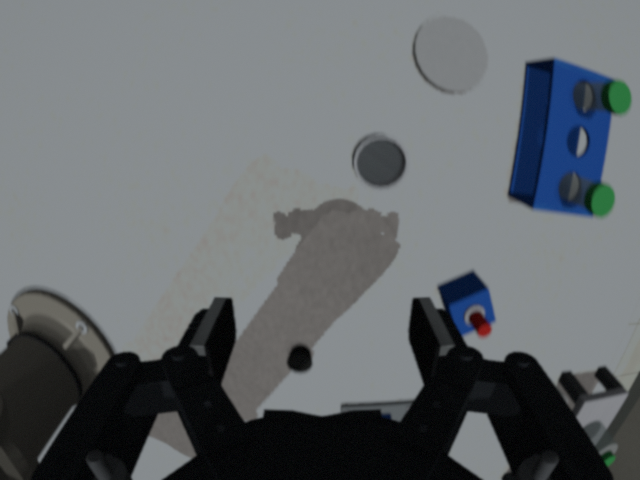

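The wrist view shows the sieve ring at about (380,160), the stand at (465,300) and the red knob at (480,325), with nothing near the sieve's grasp.

```bash
cat >> h.py <<'E'
def fish(f,uv):
    K=f["mtx"];uv=np.asarray(uv,float);a=(uv-[K[0,2],K[1,2]])/K[0,0];th=np.linalg.norm(a,axis=-1,keepdims=True)
    d=np.concatenate([a/np.maximum(th,1e-9)*np.sin(th),np.cos(th)],-1)
    return d@cv2.Rodrigues(np.array(f["rvec"],float))[0]
def fcast(f,uv,z):
    d=fish(f,uv);c=cam(f);return c+d*((z-c[2])/d[...,2:3])
def fcloud(f):
    v,u=np.indices(f["depth"].shape);K=f["mtx"]
    a=np.stack([(u-K[0,2])/K[0,0],(v-K[1,2])/K[0,0]],-1);cz=np.cos(np.linalg.norm(a,axis=-1))
    d=fish(f,np.stack([u,v],-1));w=cam(f)+d*(f["depth"]/np.maximum(cz,.05))[...,None]
    w[f["depth"]==0]=np.nan;return w
def circ(P):
    A=np.c_[2*P,np.ones(len(P))];s=np.linalg.lstsq(A,(P**2).sum(1),rcond=None)[0]
    return s[:2],np.sqrt(s[2]+s[0]**2+s[1]**2)
E
python3 - <<'E'
from h import *
f=dict(np.load("w1.npz"));w=fcloud(f);Z=np.nan_to_num(w[...,2])
m=np.zeros(Z.shape,bool);m[120:200,340:420]=1
print("bench z",np.nanmedian(w[60:110,250:350,2]))
s=m&(Z>.02)&(Z<.04);P=w[s][:,:2];print(s.sum(),"z",np.percentile(w[s][:,2],[10,50,90]).round(4),"fit",circ(P),"mm",(P.min(0)+P.max(0))/2,np.ptp(P,0))
# inner dark mesh disc at z=.008..: intensity
g=f["image"].mean(2);d=(m&(g<95)).astype(np.uint8)
n,l,st,c=cv2.connectedComponentsWithStats(d);k=1+np.argmax(st[1:,4]);print(st[k],c[k],fcast(f,c[k],.03),fcast(f,c[k],.008))
cs,_=cv2.findContours(((s)).astype(np.uint8),0,1);c=max(cs,key=len)[:,0];q=fcast(f,c,.03)[:,:2];print("outline",circ(q))
hsv=cv2.cvtColor(f["image"],cv2.COLOR_RGB2HSV)
kn=((hsv[...,0]<6)|(hsv[...,0]>174))&(hsv[...,1]>120);kn[:250]=0;P=w[kn];print("knob",np.nanmedian(P,0),np.nanmax(P[:,2]),np.nanmedian(P[P[:,2]>.082],0))
E
```

```text
bench z 0.0005061542807076602
705 z [0.023  0.0299 0.0312] fit (array([0.4625081 , 0.33072877]), np.float64(0.026058380067858912)) mm [0.46297825 0.33016219] [0.05605845 0.05532429]
[ 357  139   49   48 1824] [381.14089912 162.42708333] [0.46256018 0.33296175 0.03      ] [0.46635569 0.33001684 0.008     ]
outline (array([0.46252537, 0.33060578]), np.float64(0.02761873910398063))
knob [0.58536198 0.18219945 0.08395921] 0.35156993215507215 [0.58465778 0.18226297 0.08755175]
```

>>> step_arm([
  [14, 30, 30, 0, 0, 0, 75],
  [27, 58, 60, 0, 0, 0, 75],
  [27, 58, 100, 0, 0, 0, 75],
  [27, 58, 140, 0, 0, 0, 75],
  [27, 58, 175, 0, 0, 0, 75],
  [27, 58, 180, 0, 0, 0, 75],
  [27, 58, 180, 0, 0, 0, 75],
])

```text
clock: 3.25
tcp_pos: [0.4622, 0.3268, 0.0698]
orientation: [-2.131, -2.307, 0.003]
contact_force: [0.5, 0.6, 0.6]
grip_width: 0.0747
gripper_force: 0.0
```

```bash
cat >> h.py <<'E'
def ring(f,zlo,zhi,zt,ctr,rad=.05):
    w=fcloud(f);D=np.linalg.norm(w[...,:2]-np.array(ctr),axis=-1)
    s=(D<rad)&(w[...,2]>zlo)&(w[...,2]<zhi);P=w[s][:,:2]
    print(s.sum(),"z",np.percentile(w[s][:,2],[10,50,90]).round(4),"fit",circ(P),"mid",((P.min(0)+P.max(0))/2).round(4),np.ptp(P,0).round(4));return s
E
python3 - <<'E'
from h import *
plan([(.4615,.329,.003)])
f=grab("wrist");cv2.imwrite("pics/w2.png",f["image"][...,::-1]);np.savez("w2.npz",**f)
ring(f,.02,.036,.03,(.4615,.329),.034)
ring(f,.026,.036,.03,(.4615,.329),.034)
E
```

```text
clock 3.25 tcp [0.4622 0.3268 0.0698] F [0.5 0.6 0.6] w 0.0747
(0.4615, 0.329, 0.003) -> [ 2.3 -0.4 66.8] [-0.002  0.001 -0.008]
2786 z [0.0224 0.0296 0.0309] fit (array([0.46301931, 0.33128017]), np.float64(0.026081857916722267)) mid [0.463  0.3303] [0.0558 0.0563]
2037 z [0.0274 0.0301 0.031 ] fit (array([0.46304719, 0.33098424]), np.float64(0.0261243703452785)) mid [0.463  0.3303] [0.0558 0.0563]
```

View pics/w2.png

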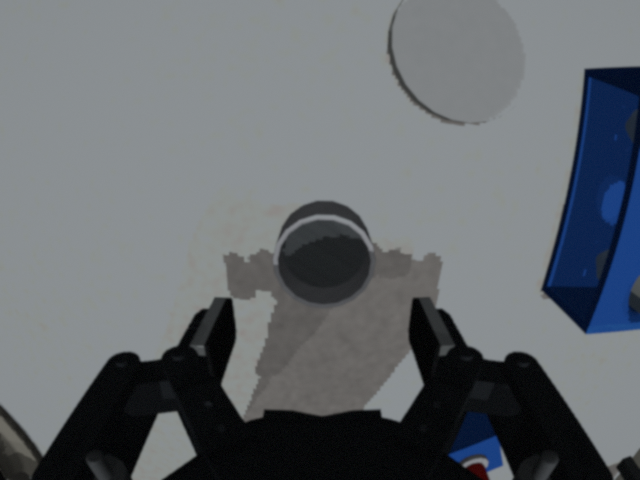

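The ring is centred between the fingers at about (324,255), and its diameter measures 56 mm, which matches. I'll descend and grip.

>>> step_arm([
  [3, 0.5, 30, 0, 0, 0, 75],
  [3, 0.5, 55, 0, 0, 0, 75],
  [3, 0.5, 65, 0, 0, 0, 75],
  [3, 0.5, 65, 0, 0, 0, 75],
  [3, 0.5, 65, 0, 0, 0, 50],
  [3, 0.5, 65, 0, 0, 0, 50],
  [3, 0.5, 65, 0, 0, 0, 50],
  [3, 0.5, 65, 0, 0, 0, 50],
], grip_force=40)

```text
clock: 4.1
tcp_pos: [0.464, 0.331, 0.0074]
orientation: [2.132, 2.307, 0.004]
contact_force: [-0.9, -0.3, 4.7]
grip_width: 0.0536
gripper_force: 42.0
```

```bash
python3 - <<'E'
from h import *
s=(.5203,-.113)
plan([(.463,.33,.16),(*s,.16),(*s,.075)],yaw=np.arctan2(.0066+.0057,.0648+.077))
E
```

```text
clock 4.1 tcp [0.464  0.331  0.0074] F [-0.9 -0.3  4.7] w 0.0536
(0.463, 0.33, 0.16) -> [  -0.7   -0.7 -152.6] [ 0.003 -0.001 -0.008]
(0.5203, -0.113, 0.16) -> [-446.8   21.6 -153.2] [ 0.003 -0.001 -0.008]
(0.5203, -0.113, 0.075) -> [-447.    21.4  -68.2] [ 0.003 -0.001 -0.008]
```

>>> step_arm([
  [0, 0, -30, 0, 0, 0, 50],
  [0, 0, -70, 0, 0, 0, 50],
  [0, 0, -110, 0, 0, 0, 50],
  [-20, 1, -145, 0, 0, 0, 50],
  [-65, 3, -153, 0, 0, 0, 50],
  [-112, 5, -153, 0, 0, 0, 50],
  [-160, 7, -153, 0, 0, 0, 50],
  [-208, 10, -153, 0, 0, -0.008, 50],
])

```text
clock: 4.9
tcp_pos: [0.4896, 0.1218, 0.1597]
orientation: [2.121, 2.315, 0.002]
contact_force: [1.0, -0.6, -1.5]
grip_width: 0.0538
gripper_force: 43.7
```

>>> step_arm([
  [-45, 2, 0, 0, 0, 0, 50],
  [-93, 5, 0, 0, 0, 0, 50],
  [-140, 7, 0, 0, 0, 0, 50],
  [-185, 9, 0, 0, 0, 0, 50],
  [-215, 10, 0, 0, 0, 0, 50],
  [-230, 11, 0, 0, 0, 0, 50],
  [-239, 11.5, 0, 0, 0, 0, 50],
  [-239, 11.5, 0, 0, 0, 0, 50],
])

```text
clock: 5.7
tcp_pos: [0.5219, -0.1135, 0.1587]
orientation: [2.123, 2.315, 0.001]
contact_force: [0.4, -0.3, -1.2]
grip_width: 0.0541
gripper_force: 43.6
```

```bash
python3 - <<'E'
from h import *
s=(.5203,-.113)
plan([(*s,.16),(*s,.075)])
f=grab("wrist");cv2.imwrite("pics/w3.png",f["image"][...,::-1]);np.savez("w3.npz",**f)
t=r.get_obs()["tcp_pos"]
ring(f,t[2]+.014,t[2]+.032,0,t[:2],.034)
E
```

```text
clock 5.7 tcp [ 0.5219 -0.1135  0.1587] F [ 0.4 -0.3 -1.2] w 0.0541
(0.5203, -0.113, 0.16) -> [ 0.6 -1.5 -1.3] [ 0.001 -0.    -0.001]
(0.5203, -0.113, 0.075) -> [ 0.6 -1.6 83.7] [ 0.001 -0.    -0.001]
6551 z [0.1745 0.1808 0.1838] fit (array([ 0.52197792, -0.11237947]), np.float64(0.026830809277736466)) mid [ 0.5208 -0.1137] [0.0646 0.0564]
```

View pics/w3.png

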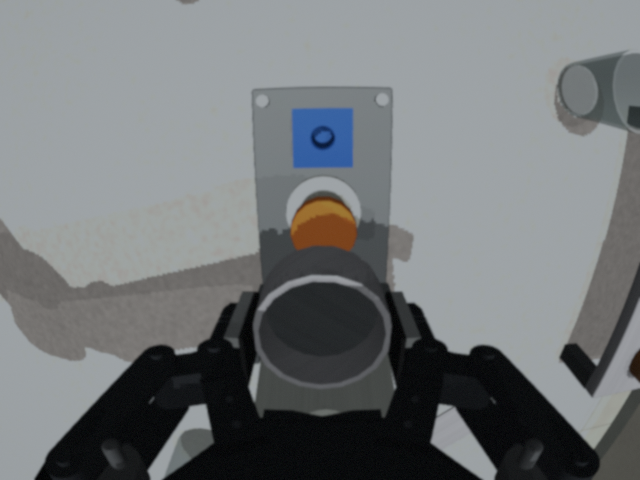

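The sieve hangs level in the fingers, with its rim at about (323,330). The orange seat's far edge is visible near (323,197), the blue block is at (323,137) with its hole in the middle, and the holder is aligned with the image.

```bash
python3 - <<'E'
from h import *
f=dict(np.load("w3.npz"));hsv=cv2.cvtColor(f["image"],cv2.COLOR_RGB2HSV);H,S,V=[hsv[...,i] for i in range(3)];w=fcloud(f)
b=((H>100)&(H<130)&(S>120));b[:95]=0;b[200:]=0;b[:,:280]=0;b[:,370:]=0
cs,_=cv2.findContours(b.astype(np.uint8),0,1);c=max(cs,key=cv2.contourArea)[:,0]
q=fcast(f,c,.079)[:,:2].astype(np.float32);rc=cv2.minAreaRect(q);print("block",rc,"ztop",np.nanmedian(w[b][:,2]))
hm=(V<90);hm[:122]=0;hm[152:]=0;hm[:,:308]=0;hm[:,338:]=0
cs,_=cv2.findContours(hm.astype(np.uint8),0,1);c=max(cs,key=cv2.contourArea)[:,0];print("hole",circ(fcast(f,c,.079)[:,:2]))
o=(H>5)&(H<25)&(S>150)&(V>60);o[:190]=0;o[260:]=0;o[:,:280]=0;o[:,370:]=0
print("seat z",np.nanpercentile(w[o][:,2],[5,50,95]))
# top-surface contour: upper arc where orange meets non-orange, upper half
P=[]
for u in range(296,352,2):
    v=np.where(o[:,u])[0]
    if len(v):P.append((u,v.min()))
P=np.array(P,float)
s=o&(w[...,2]>.0615)&(w[...,2]<.068);Q=w[s][:,:2];print("seat pts",Q.min(0),Q.max(0),s.sum())
# rows of seat top: widths
q=w[s]; 
cs,_=cv2.findContours(s.astype(np.uint8),0,1);c=max(cs,key=cv2.contourArea)[:,0];c=c[c[:,1]<c[:,1].max()-6];q=fcast(f,c,.064)[:,:2];print("seat arc circ",circ(q),len(c))
# ring
g=fcloud(f);R_=(np.linalg.norm(g[...,:2]-[.521,-.1135],axis=-1)<.0285)&(g[...,2]>.176)&(g[...,2]<.19)
R_[:, :250]=0;R_[:,396:]=0
v=g[R_];print("ring z",np.percentile(v[:,2],[50,90,97]))
m=R_&(g[...,2]>.1795);cs,_=cv2.findContours(m.astype(np.uint8),0,1);c=max(cs,key=cv2.contourArea)[:,0]
for z in(.182,.183):print("ring out",circ(fcast(f,c,z)[:,:2]))
E
```

```text
block ((0.5166887044906616, -0.04670143127441406), (0.03553071618080139, 0.03521450608968735), 5.706396579742432) ztop 0.07938817931115327
hole (array([ 0.51672692, -0.04625852]), np.float64(0.00560626554721659))
seat z [0.06256433 0.06440134 0.06551329]
seat pts [ 0.50105119 -0.12402061] [ 0.54488588 -0.08810714] 2585
seat arc circ (array([ 0.52291933, -0.11023007]), np.float64(0.0217201453409317)) 119
ring z [0.18118226 0.1824174  0.185876  ]
ring out (array([ 0.52182694, -0.11327183]), np.float64(0.02794702801266316))
ring out (array([ 0.52176879, -0.11256716]), np.float64(0.027713767673266283))
```

>>> step_arm([
  [2.9, 1.4, 25, 0, 0, 0, 50],
  [2.9, 1.4, 55, 0, 0, 0, 50],
  [2.9, 1.4, 75, 0, 0, 0, 50],
  [2.9, 1.4, 78, 0, 0, 0, 50],
  [2.9, 1.4, 78, 0, 0, 0, 50],
])

```text
clock: 6.25
tcp_pos: [0.5228, -0.1087, 0.0804]
orientation: [-2.119, -2.318, -0.001]
contact_force: [0.4, -0.6, -1.6]
grip_width: 0.0539
gripper_force: 43.5
```

```bash
cat > m.py <<'E'
from h import *
def block(f,y1=200):
    hsv=cv2.cvtColor(f["image"],cv2.COLOR_RGB2HSV);H,S,V=[hsv[...,i] for i in range(3)];w=fcloud(f)
    b=((H>100)&(H<130)&(S>110)&(np.linalg.norm(w[...,:2]-[.516,-.047],axis=-1)<.04)&(w[...,2]>.07))
    cs,_=cv2.findContours(b.astype(np.uint8),0,1);c=max(cs,key=cv2.contourArea)[:,0]
    q=fcast(f,c,.079)[:,:2].astype(np.float32);rc=cv2.minAreaRect(q);print("block",rc,np.nanmedian(w[b][:,2]));return rc
E
python3 - <<'E'
from m import *
o=r.get_obs();t=o["tcp_pos"];print(t.round(4),np.round(o["contact_force"],1))
f=grab("wrist");np.savez("w4.npz",**f);cv2.imwrite("pics/w4.png",f["image"][...,::-1])
rc=block(f);b=np.array(rc[0]);a=np.deg2rad(5.6);print("seat from block",b+.065*np.array([np.sin(a),-np.cos(a)]))
g=fcloud(f);zt=t[2]-.0074+.03
m=(np.linalg.norm(g[...,:2]-t[:2],axis=-1)<.0285)&(g[...,2]>zt-.0025)&(g[...,2]<zt+.004);m[:,:250]=0;m[:,396:]=0
cs,_=cv2.findContours(m.astype(np.uint8),0,1);c=max(cs,key=cv2.contourArea)[:,0]
print("ringz",zt,np.median(g[m][:,2]),[circ(fcast(f,c,z)[:,:2]) for z in(zt,zt+.001)])
E
```

```text
[ 0.5228 -0.1087  0.0804] [ 0.4 -0.6 -1.6]
block ((0.5167080163955688, -0.046751897782087326), (0.036019980907440186, 0.03622481971979141), 5.137129783630371) 0.07945484414117372
seat from block [ 0.5230509  -0.11144168]
ringz 0.10303611312476824 0.10316076960496194 [(array([ 0.5230215 , -0.10868999]), np.float64(0.027947773285976796)), (array([ 0.52296085, -0.10798957]), np.float64(0.027715968999115017))]
```

View pics/w4.png

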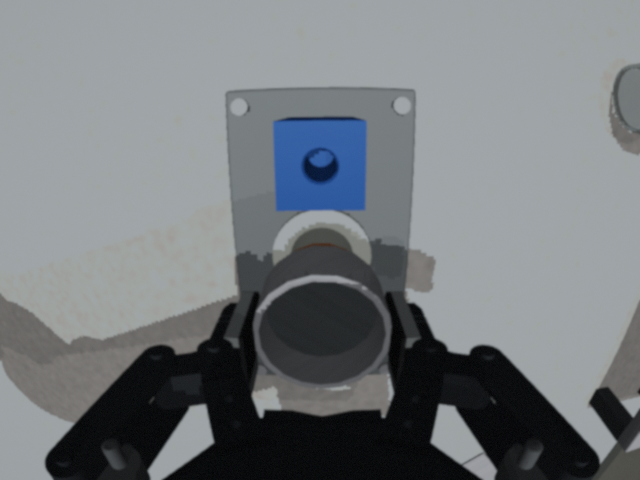

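Everything is aligned except tool x, where the ring is 2.5 mm ahead of the seat. I'll correct that and lower the sieve.

>>> step_arm([
  [-2.6, 0.2, 0, 0, 0, 0, 50],
  [-2.6, 0.2, 3, 0, 0, 0, 50],
  [-2.6, 0.2, 7, 0, 0, 0, 50],
  [-2.6, 0.2, 10, 0, 0, 0, 50],
  [-2.6, 0.2, 13, 0, 0, 0, 50],
  [-2.6, 0.2, 15, 0, 0, 0, 50],
  [-2.6, 0.2, 16, 0, 0, 0, 50],
])

```text
clock: 7.0
tcp_pos: [0.523, -0.113, 0.064]
orientation: [-2.122, -2.316, 0.0]
contact_force: [-0.3, 0.3, -1.2]
grip_width: 0.0539
gripper_force: 43.6
```

```bash
python3 - <<'E'
from m import *
o=r.get_obs();print(np.array(o["tcp_pos"]).round(4),np.round(o["contact_force"],1),np.round(o["moment"],2))
E
```

```text
[ 0.523 -0.113  0.064] [-0.3  0.3 -1.2] [ 0.19  0.01 -0.05]
```

>>> step_arm([
  [1, 0, 0.5, 0, 0, 0, 50],
  [1, 0, 1, 0, 0, 0, 50],
  [1, 0, 1, 0, 0, 0, 62],
  [1, 0, 1, 0, 0, 0, 72],
  [1, 0, 1, 0, 0, 0, 75],
  [1, 0, 1, 0, 0, 0, 75],
])

```text
clock: 7.6
tcp_pos: [0.5232, -0.1122, 0.0634]
orientation: [2.123, 2.316, 0.0]
contact_force: [0.1, 0.3, -0.6]
grip_width: 0.0752
gripper_force: 0.0
```

>>> step_arm([
  [0, 0, -25, 0, 0, 0, 75],
  [0, 0, -60, 0, 0, 0, 75],
  [0, 0, -80, 0, 0, 0, 75],
  [0, 0, -80, 0, 0, 0, 75],
])

```text
clock: 8.0
tcp_pos: [0.5252, -0.1122, 0.1463]
orientation: [2.12, 2.312, 0.004]
contact_force: [0.7, -0.5, 0.2]
grip_width: 0.075
gripper_force: 0.0
```

```bash
python3 - <<'E'
from m import *
f=grab("wrist");np.savez("w5.npz",**f);cv2.imwrite("pics/w5.png",f["image"][...,::-1])
rc=block(f);b=np.array(rc[0]);a=np.deg2rad(5.5);print("seat from block",b+.065*np.array([np.sin(a),-np.cos(a)]))
ring(f,.0825,.09,0,(.523,-.111),.034)
T=grab("top");w=cloud(T);s=(np.linalg.norm(w[...,:2]-[.52,-.113],axis=-1)<.034)&(w[...,2]>.08)&(w[...,2]<.095);P=w[s];print("top",circ(P[:,:2]),np.median(P[:,2]))
h=np.array([.523,-.111])+.078*np.array([np.sin(a),-np.cos(a)]);e=h
print("hinge",h)
s=(w[...,2]>.11)&(np.linalg.norm(w[...,:2]-[.53,-.22],axis=-1)<.07);P=w[s];c=P.mean(0);_,_,vt=np.linalg.svd(P-c);print("lid",c,vt.round(3))
plan([(.53,-.111,.30)])
E
```

```text
block ((0.5167369842529297, -0.04681946337223053), (0.035825155675411224, 0.03556304797530174), 4.861886024475098) 0.07946679513294076
seat from block [ 0.52296696 -0.11152022]
1596 z [0.084  0.0861 0.087 ] fit (array([ 0.5233293 , -0.11203433]), np.float64(0.02614438975989496)) mid [ 0.5235 -0.1125] [0.0558 0.0555]
top (array([ 0.5188839 , -0.11132929]), np.float64(0.02393735827841773)) 0.08510914528139879
hinge [ 0.53047597 -0.1886409 ]
lid [ 0.53177686 -0.21089133  0.3137529 ] [[-0.086  0.238  0.968]
 [ 0.981  0.191  0.04 ]
 [ 0.176 -0.952  0.249]]
clock 8.1 tcp [ 0.5231 -0.1124  0.1434] F [-1.1  0.8 -0.4] w 0.0748
(0.53, -0.111, 0.3) -> [   0.7    7.1 -156.6] [ 0.     0.001 -0.001]
```

The sieve is seated: rim at z 0.086, about 1 mm off centre. Next I'll go up, over and behind the lid with the fingers closed.

>>> step_arm([
  [0, 0, -45, 0, 0, 0, 50],
  [0, 0, -95, 0, 0, 0, 20],
  [0, 0, -140, 0, 0, 0, 0],
  [-20, 0, -165, 0, 0, 0, 0],
  [-65, 0, -170, 0, 0, 0, 0],
  [-112, 0, -170, 0, 0, 0, 0],
  [-155, 0, -170, 0, 0, 0, 0],
  [-170, 0, -165, 0, 0, 0, 0],
])

```text
clock: 8.9
tcp_pos: [0.5366, -0.2876, 0.3064]
orientation: [-2.13, -2.308, 0.003]
contact_force: [-0.2, -0.4, -0.3]
grip_width: -0.0002
gripper_force: 0.0
```

>>> step_arm([
  [0, 0, 20, 0, 0, 0, 0],
  [0, 0, 60, 0, 0, 0, 0],
  [0, 0, 100, 0, 0, 0, 0],
  [0, 0, 118, 0, 0, 0, 0],
  [0, 0, 118, 0, 0, 0, 0],
])

```text
clock: 9.4
tcp_pos: [0.5352, -0.2801, 0.1857]
orientation: [-2.116, -2.311, 0.003]
contact_force: [-0.4, -0.1, 0.5]
grip_width: 0.0005
gripper_force: 0.0
```

```bash
python3 - <<'E'
from h import *
plan([(.539,-.278,.19)],yaw=np.deg2rad(5.5))
p=np.array(r.get_obs()["tcp_pos"]);print("hx",(p[:2]-[.5305,-.1886])@[.096,-.995])
E
```

```text
clock 9.4 tcp [ 0.5352 -0.2801  0.1857] F [-0.4 -0.1  0.5] w 0.0005
(0.539, -0.278, 0.19) -> [ 1.8  4.  -4.3] [-0.007 -0.005 -0.008]
hx 0.09149010010955151
```

>>> step_arm([
  [30, 1, -3, 0, 0, 0, 0],
  [52, 2, -5, 0, 0, 0, 0],
  [70, 3, -7, 0, 0, 0, 0],
  [90, 3, -9, 0, 0, 0, 0],
  [113, 3, -5, 0, 0, 0, 0],
  [135, 3, 3, 0, 0, 0, 0],
  [156, 3, 16, 0, 0, 0, 0],
  [175, 3, 32, 0, 0, 0, 0],
])

```text
clock: 10.2
tcp_pos: [0.5264, -0.1061, 0.1592]
orientation: [2.121, 2.314, 0.001]
contact_force: [0.7, -1.4, 0.5]
grip_width: 0.0001
gripper_force: 0.5
```

```bash
python3 - <<'E'
from h import *
plan([],yaw=np.deg2rad(5.5))
p=np.array(r.get_obs()["tcp_pos"]);print("hx",(p[:2]-[.5305,-.1886])@[.096,-.995])
f=grab("scene");cv2.imwrite("pics/s6.png",f["image"][100:340,180:460][...,::-1].repeat(2,0).repeat(2,1))
E
```

```text
clock 10.2 tcp [ 0.5264 -0.1061  0.1592] F [ 0.7 -1.4  0.5] w 0.0001
hx -0.08252214217719069
```

View pics/s6.png

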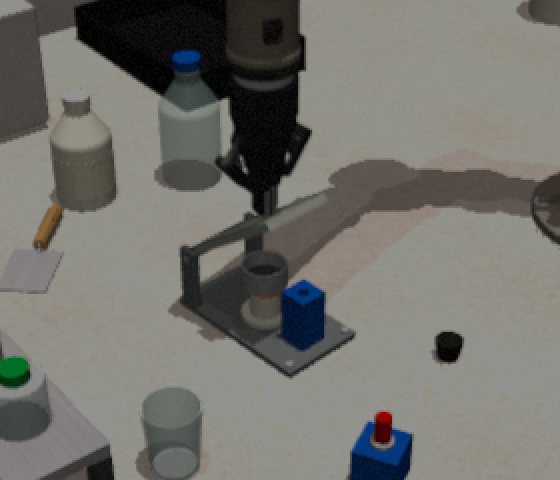

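The lid has swung over to about 0.6 rad with the closed fingers on its outer face, near px (265,225). I'll keep following the arc down.

>>> step_arm([
  [9, 0, 10, 0, 0, 0, 0],
  [15, 0, 19, 0, 0, 0, 0],
  [20, 0, 28, 0, 0, 0, 0],
  [24, 0, 36, 0, 0, 0, 0],
  [27, 0, 44, 0, 0, 0, 0],
  [29, 0, 50, 0, 0, 0, 0],
  [30, 0, 54, 0, 0, 0, 0],
  [30, 0, 54, 0, 0, 0, 0],
])

```text
clock: 11.05
tcp_pos: [0.5227, -0.077, 0.1037]
orientation: [-2.122, -2.315, 0.001]
contact_force: [-0.3, 0.2, 0.5]
grip_width: -0.0002
gripper_force: 0.0
```

```bash
python3 - <<'E'
from h import *
plan([],yaw=np.deg2rad(5.5))
p=np.array(r.get_obs()["tcp_pos"]);print("hx",(p[:2]-[.5305,-.1886])@[.096,-.995])
E
```

```text
clock 11.05 tcp [ 0.5227 -0.077   0.1037] F [-0.3  0.2  0.5] w -0.0002
hx -0.11179453820766487
```

>>> step_arm([
  [0, 0, 3, 0, 0, 0, 0],
  [0, 0, 6, 0, 0, 0, 0],
  [0, 0, 8, 0, 0, 0, 0],
  [0, 0, 9, 0, 0, 0, 0],
  [0, 0, 9, 0, 0, 0, 0],
  [0, 0, 9, 0, 0, 0, 0],
])

```text
clock: 11.65
tcp_pos: [0.5232, -0.0772, 0.0954]
orientation: [2.123, 2.316, 0.0]
contact_force: [0.2, 0.7, 1.7]
grip_width: -0.0001
gripper_force: 0.8
```

>>> step_arm([
  [0, 0, -20, 0, 0, 0, 0],
  [0, 0, -60, 0, 0, 0, 20],
  [30, 0, -100, 0, 0, 0, 40],
  [75, 0, -115, 0, 0, 0, 40],
  [120, 0, -115, 0, 0, 0, 40],
  [165, 0, -115, 0, 0, 0, 40],
  [165, 0, -115, 0, 0, 0, 40],
])

```text
clock: 12.35
tcp_pos: [0.5074, 0.0941, 0.2112]
orientation: [-2.111, -2.325, -0.004]
contact_force: [0.9, 0.9, 0.6]
grip_width: 0.0401
gripper_force: 0.0
```

```bash
python3 - <<'E'
from h import *
plan([(.588,.177,.20),(.588,.177,.06)],yaw=np.deg2rad(5.5))
f=grab("wrist");np.savez("w7.npz",**f);w=fcloud(f);hsv=cv2.cvtColor(f["image"],cv2.COLOR_RGB2HSV)
kn=((hsv[...,0]<6)|(hsv[...,0]>174))&(hsv[...,1]>120)&(np.linalg.norm(w[...,:2]-[.587,.175],axis=-1)<.03);P=w[kn];print("knob",kn.sum(),np.nanmedian(P,0),np.nanpercentile(P,[5,95],axis=0).round(4))
b=((hsv[...,0]>100)&(hsv[...,0]<130)&(hsv[...,1]>120)&(np.linalg.norm(w[...,:2]-[.587,.175],axis=-1)<.05)&(abs(w[...,2]-.05)<.004))
cs,_=cv2.findContours(b.astype(np.uint8),0,1);c=max(cs,key=cv2.contourArea)[:,0];print("stand",cv2.minAreaRect(fcast(f,c,.05)[:,:2].astype(np.float32)),b.sum())
T=grab("top");w=cloud(T);s=(w[...,2]>.085)&(w[...,2]<.12)&(np.linalg.norm(w[...,:2]-[.52,-.105],axis=-1)<.09)&(w[...,1]>-.18)&(w[...,1]<-.02)
P=w[s];c=P.mean(0);n=np.linalg.svd(P-c)[2][2];n*=np.sign(n[2]);print("lid",c,"angle",np.arctan2(-n@[.096,-.995,0]*-1,n[2]),s.sum())
E
```

```text
clock 12.35 tcp [0.5074 0.0941 0.2112] F [0.9 0.9 0.6] w 0.0401
(0.588, 0.177, 0.2) -> [74.7 88.2 11.5] [ 0.001 -0.002  0.001]
(0.588, 0.177, 0.06) -> [ 74.4  88.  151.5] [ 0.001 -0.002  0.001]
knob 491 [0.58632431 0.17471236 0.08692941] [[0.5817 0.1682 0.0678]
 [0.5953 0.1811 0.0884]]
stand ((0.5893335342407227, 0.17500099539756775), (0.0503239743411541, 0.05024898797273636), 28.046056747436523) 2352
lid [ 0.51903377 -0.1008926   0.09445712] angle 0.049327224437306735 2216
```

The lid rests at about 0.05 rad and the stand is at (0.589, 0.175). I'll hover over the pin.

>>> step_arm([
  [30, 37, 15, 0, 0, 0, 40],
  [60, 74, 40, 0, 0, 0, 40],
  [73, 89, 70, 0, 0, 0, 40],
  [73, 89, 95, 0, 0, 0, 40],
  [73, 89, 101, 0, 0, 0, 40],
  [73, 89, 101, 0, 0, 0, 40],
])

```text
clock: 13.05
tcp_pos: [0.5906, 0.1654, 0.1081]
orientation: [-2.125, -2.313, 0.005]
contact_force: [-0.7, 0.4, -0.3]
grip_width: 0.04
gripper_force: 0.0
```

```bash
cat >> m.py <<'E'
def knob(f,ctr,zt=.087):
    w=fcloud(f);hsv=cv2.cvtColor(f["image"],cv2.COLOR_RGB2HSV);D=np.linalg.norm(w[...,:2]-np.array(ctr),axis=-1)
    kn=((hsv[...,0]<6)|(hsv[...,0]>174))&(hsv[...,1]>120)&(D<.03)
    t=kn&(abs(w[...,2]-zt)<.0025);P=w[t]
    print("knob",kn.sum(),t.sum(),np.median(P,0).round(4),"mid",((P.min(0)+P.max(0))/2).round(4),np.ptp(P,0).round(4))
    return kn
E
python3 - <<'E'
from m import *
plan([(.589,.175,.06)],yaw=np.deg2rad(5.5))
f=grab("wrist");np.savez("w8.npz",**f);cv2.imwrite("pics/w8.png",f["image"][...,::-1]);knob(f,(.589,.175))
E
```

```text
clock 13.05 tcp [0.5906 0.1654 0.1081] F [-0.7  0.4 -0.3] w 0.04
(0.589, 0.175, 0.06) -> [ 9.7 -0.6 48.1] [-0.003  0.002 -0.011]
knob 1370 878 [0.5905 0.1765 0.0874] mid [0.5905 0.1756 0.087 ] [0.0159 0.017  0.005 ]
```

View pics/w8.png

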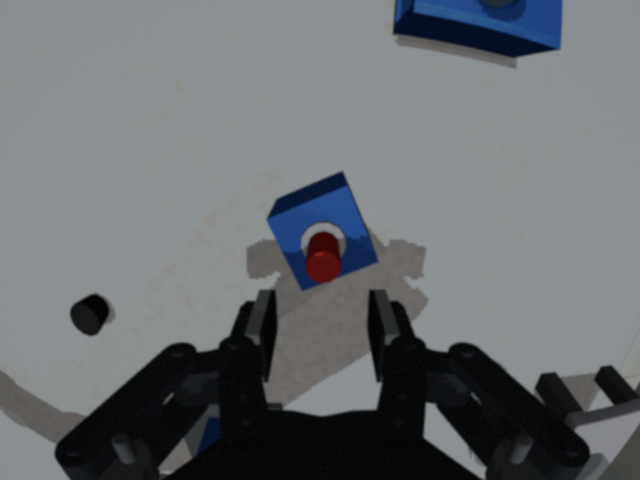

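The knob is centred between the fingers at (323,260), about 10 mm ahead in tool x, and nothing is in the way. I'll descend and grip.

>>> step_arm([
  [10.3, 0, 5, 0, 0, 0, 40],
  [10.3, 0, 20, 0, 0, 0, 40],
  [10.3, 0, 38, 0, 0, 0, 40],
  [10.3, 0, 49, 0, 0, 0, 40],
  [10.3, 0, 49, 0, 0, 0, 40],
])

```text
clock: 13.6
tcp_pos: [0.5886, 0.177, 0.0577]
orientation: [-2.122, -2.315, 0.006]
contact_force: [-0.5, -0.1, 0.7]
grip_width: 0.0401
gripper_force: 0.0
```

```bash
python3 - <<'E'
from m import *
plan([(.5905,.1758,.0585)],yaw=np.deg2rad(5.5))
f=grab("wrist");np.savez("w9.npz",**f);knob(f,(.5905,.1758))
E
```

```text
clock 13.6 tcp [0.5886 0.177  0.0577] F [-0.5 -0.1  0.7] w 0.0401
(0.5905, 0.1758, 0.0585) -> [-1.4  1.8 -0.8] [-0.004  0.001 -0.009]
knob 2606 1343 [0.5903 0.1771 0.0873] mid [0.5956 0.1763 0.0868] [0.0265 0.0178 0.0046]
```

>>> step_arm([
  [-0.5, 1.5, -0.5, 0, 0, 0, 40],
  [-0.5, 1.5, -0.5, 0, 0, 0, 25],
  [-0.5, 1.5, -0.5, 0, 0, 0, 10],
  [-0.5, 1.5, -0.5, 0, 0, 0, 10],
  [-0.5, 1.5, -0.5, 0, 0, 0, 10],
  [-0.5, 1.5, -0.5, 0, 0, 0, 10],
], grip_force=80)

```text
clock: 14.25
tcp_pos: [0.5919, 0.1778, 0.0617]
orientation: [2.122, 2.315, 0.001]
contact_force: [-2.0, -1.1, 7.4]
grip_width: 0.0152
gripper_force: 78.0
```

>>> step_arm([
  [0, 0, -15, 0, 0, 0, 10],
  [0, 0, -40, 0, 0, 0, 10],
  [0, 0, -75, 0, 0, 0, 10],
  [0, 0, -110, 0, 0, 0, 10],
  [0, 0, -125, 0, 0, 0, 10],
])

```text
clock: 14.75
tcp_pos: [0.5932, 0.1789, 0.1902]
orientation: [2.121, 2.314, 0.008]
contact_force: [-0.1, -0.3, 0.5]
grip_width: 0.0156
gripper_force: 78.1
```

```bash
python3 - <<'E'
from m import *
h=(.5167,-.0466)
plan([(*h,.18),(*h,.15)],yaw=np.deg2rad(5.5))
f=grab("wrist");np.savez("w10.npz",**f);t=r.get_obs()["tcp_pos"];knob(f,t[:2],t[2]+.03)
E
```

```text
clock 14.75 tcp [0.5932 0.1789 0.1902] F [-0.1 -0.3  0.5] w 0.0156
(0.5167, -0.0466, 0.18) -> [-218.   -95.9    9.3] [ 0.006 -0.002 -0.009]
(0.5167, -0.0466, 0.15) -> [-218.   -96.1   39.3] [ 0.006 -0.002 -0.009]
knob 2552 26 [0.6008 0.1788 0.2195] mid [0.593  0.1824 0.221 ] [0.0171 0.0147 0.0047]
```

>>> step_arm([
  [-40, -18, -5, 0, 0, 0, 10],
  [-85, -38, -5, 0, 0, 0, 10],
  [-130, -57, -5, 0, 0, 0, 10],
  [-170, -75, 0, 0, 0, 0, 10],
  [-198, -87, 5, 0, 0, -0.005, 10],
  [-214, -94, 15, 0, 0, -0.009, 10],
  [-218, -96, 20, 0, 0, -0.009, 10],
  [-218, -96, 20, 0, 0, -0.009, 10],
])

```text
clock: 15.6
tcp_pos: [0.5144, -0.0472, 0.1647]
orientation: [-2.111, -2.324, 0.001]
contact_force: [0.2, 0.5, -2.0]
grip_width: 0.0155
gripper_force: 78.2
```

```bash
python3 - <<'E'
from m import *
h=(.5167,-.0466)
plan([(*h,.18),(*h,.15)],yaw=np.deg2rad(5.5))
f=grab("wrist");np.savez("w11.npz",**f);cv2.imwrite("pics/w11.png",f["image"][...,::-1]);s=grab("scene");np.savez("s11.npz",**s)
a=cv2.resize(f["image"][200:440,180:460,::-1],(560,480));b=cv2.resize(s["image"][170:300,250:380,::-1],(240,240))
c=np.zeros((480,800,3),np.uint8);c[:,:560]=a;c[:240,560:]=b;cv2.imwrite("pics/m11.png",c)
E
```

```text
clock 15.6 tcp [ 0.5144 -0.0472  0.1647] F [ 0.2  0.5 -2. ] w 0.0155
(0.5167, -0.0466, 0.18) -> [  0.4   2.3 -15.4] [-0.002 -0.001  0.   ]
(0.5167, -0.0466, 0.15) -> [ 0.4  2.4 14.6] [-0.002 -0.001  0.   ]
```

View pics/m11.png

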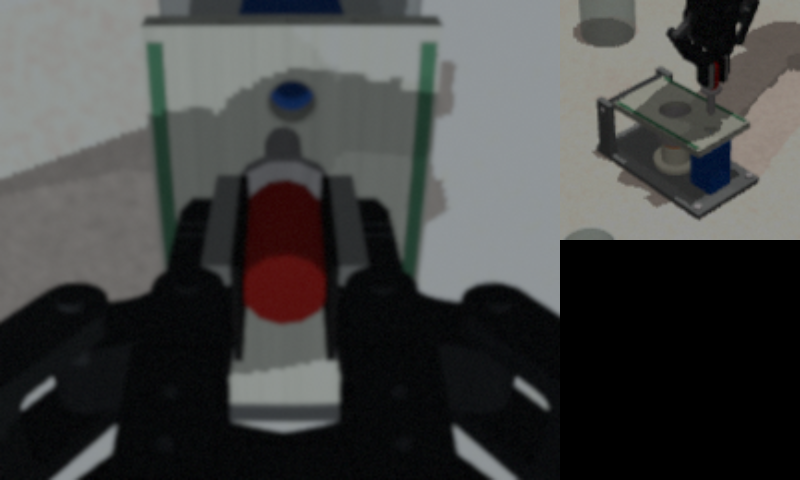

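The last picture shows the lid's pin hole at about (325,248) full-frame, the pin shaft's lower end at about (321,268), and the knob top at (322,345). The pin is upright and roughly 2 mm short of the hole in tool y.

```bash
python3 - <<'E'
from m import *
f=dict(np.load("w11.npz"));w=fcloud(f);im=f["image"];t=np.array(r.get_obs()["tcp_pos"])
hsv=cv2.cvtColor(im,cv2.COLOR_RGB2HSV);g=im.mean(2)
# lid hole: dark/blue vs lid
H,S,V=[hsv[...,i].astype(int) for i in range(3)]
for th in(70,85):
    m=(g<th);m[:236]=0;m[262:]=0;m[:,:308]=0;m[:,342:]=0
    n,l,st,c=cv2.connectedComponentsWithStats(m.astype(np.uint8));k=1+np.argmax(st[1:,4]);print(th,st[k],c[k])
    cs,_=cv2.findContours((l==k).astype(np.uint8),0,1);c=max(cs,key=cv2.contourArea)[:,0];print("hole",circ(fcast(f,c,.097)[:,:2]))
print("blue-ish row profile u", [ (v,int(g[v,325])) for v in range(234,270,2)])
print([ (u,int(g[248,u])) for u in range(308,344,2)])
print("lid z near hole",np.nanmedian(w[225:233,310:340,2]),np.nanmedian(w[240:256,345:352,2]))
# knob
kn=((H<6)|(H>174))&(S>120)&(V>90);kn[:320]=0
cs,_=cv2.findContours(kn.astype(np.uint8),0,1);c=max(cs,key=cv2.contourArea)[:,0];print("knobtop px",c.min(0),c.max(0));zt=np.nanmedian(w[kn][:,2]);q=fcast(f,c,zt)[:,:2];print("knob top z",zt,circ(q),"tcp",t)
# shaft end
sh=w[264:278,316:328];print("shaft z",np.nanmedian(sh,axis=(1))[:, :].round(4))
print([(u,int(g[270,u])) for u in range(306,338,2)])
E
```

```text
70 [314 240  24  21 401] [325.51620948 250.06234414]
hole (array([ 0.51685748, -0.04687033]), np.float64(0.006880590748429793))
85 [313 239  27  23 520] [325.98846154 250.30576923]
hole (array([ 0.51716164, -0.04701917]), np.float64(0.00786853332743373))
blue-ish row profile u [(234, 103), (236, 89), (238, 85), (240, 59), (242, 26), (244, 21), (246, 22), (248, 29), (250, 40), (252, 43), (254, 47), (256, 50), (258, 52), (260, 59), (262, 78), (264, 66), (266, 46), (268, 47)]
[(308, 89), (310, 89), (312, 87), (314, 69), (316, 50), (318, 42), (320, 36), (322, 30), (324, 30), (326, 28), (328, 30), (330, 34), (332, 38), (334, 44), (336, 56), (338, 77), (340, 87), (342, 90)]
lid z near hole 0.09821222736846523 0.0976877469134735Traceback (most recent call last):
  File "<stdin>", line 15, in <module>
ValueError: max() iterable argument is empty
```

```bash
python3 - <<'E'
from m import *
f=dict(np.load("w11.npz"));w=fcloud(f);im=f["image"].astype(int)
t=np.array([.5144,-.0472,.1647])
zt=t[2]-.0477+.073
red=(im[...,0]>2*im[...,1]+20)&(np.linalg.norm(np.nan_to_num(w)[...,:2]-t[:2],axis=-1)<.04)&(abs(w[...,2]-zt)<.003)
print(red.sum(),zt,np.nanmedian(w[red],0))
cs,_=cv2.findContours(red.astype(np.uint8),0,1);c=max(cs,key=cv2.contourArea)[:,0];print(c.min(0),c.max(0),circ(fcast(f,c,np.nanmedian(w[red][:,2]))[:,:2]),circ(fcast(f,c,zt)[:,:2]))
# shaft: points between z .12 and .15 near
s=(np.linalg.norm(w[...,:2]-t[:2],axis=-1)<.012)&(w[...,2]>.117)&(w[...,2]<.149);P=w[s]
for a in np.arange(.117,.149,.006):
    q=P[(P[:,2]>a)&(P[:,2]<a+.006)]
    if len(q)>5:print(round(a,3),len(q),np.median(q,0).round(4),q.min(0).round(4),q.max(0).round(4))
E
```

```text
1282 0.19 [ 0.51485777 -0.04740799  0.19026888]
[301 323] [342 360] (array([ 0.51485216, -0.04784336]), np.float64(0.008576406396793234)) (array([ 0.51487018, -0.04803792]), np.float64(0.008596022402691741))
0.117 20 [ 0.5127 -0.0457  0.1221] [ 0.5095 -0.0496  0.1215] [ 0.5186 -0.0449  0.1229]
0.123 76 [ 0.5138 -0.0456  0.1265] [ 0.5095 -0.0498  0.1232] [ 0.5186 -0.0444  0.1289]
0.129 80 [ 0.5138 -0.0454  0.1317] [ 0.5096 -0.0488  0.129 ] [ 0.5185 -0.0441  0.1349]
0.135 29 [ 0.5141 -0.0449  0.1364] [ 0.5111 -0.0462  0.1351] [ 0.5172 -0.0439  0.1396]
```

>>> step_arm([
  [1.3, 2.6, 4, 0, 0, 0, 10],
  [1.3, 2.6, 9, 0, 0, 0, 10],
  [1.3, 2.6, 13, 0, 0, 0, 10],
  [1.3, 2.6, 13, 0, 0, 0, 10],
  [1.3, 2.6, 13, 0, 0, 0, 10],
])

```text
clock: 16.2
tcp_pos: [0.5174, -0.0461, 0.1527]
orientation: [-2.112, -2.326, 0.0]
contact_force: [0.2, 0.3, 0.3]
grip_width: 0.0153
gripper_force: 78.2
```

```bash
cat >> m.py <<'E'
def pin():
    plan([]);f=grab("wrist");w=fcloud(f);im=f["image"].astype(int);t=np.array(r.get_obs()["tcp_pos"]);zt=t[2]+.0256
    red=(im[...,0]>2*im[...,1]+20)&(np.linalg.norm(np.nan_to_num(w)[...,:2]-t[:2],axis=-1)<.04)&(abs(w[...,2]-zt)<.004)
    cs,_=cv2.findContours(red.astype(np.uint8),0,1);c=max(cs,key=cv2.contourArea)[:,0];z=np.nanmedian(w[red][:,2]);print("knob",z,circ(fcast(f,c,z)[:,:2]))
    s=(np.linalg.norm(w[...,:2]-t[:2],axis=-1)<.009)&(w[...,2]>t[2]-.046)&(w[...,2]<t[2]-.018);P=w[s]
    if len(P):print("shaft",len(P),np.percentile(P,[5,50,95],axis=0).round(4))
E
python3 -c "
from m import *
pin()"
```

```text
clock 16.2 tcp [ 0.5174 -0.0461  0.1527] F [0.2 0.3 0.3] w 0.0153
knob 0.1782661354899045 (array([ 0.51780956, -0.04672845]), np.float64(0.008856684452701108))
shaft 204 [[ 0.513  -0.0467  0.1107]
 [ 0.5168 -0.0443  0.1175]
 [ 0.521  -0.0435  0.1248]]
```

>>> step_arm([
  [0.7, -0.3, 4, 0, 0, 0, 10],
  [0.7, -0.3, 8, 0, 0, 0, 10],
  [0.7, -0.3, 12, 0, 0, 0, 10],
  [0.7, -0.3, 16, 0, 0, 0, 10],
  [0.7, -0.3, 20, 0, 0, 0, 10],
  [0.7, -0.3, 22, 0, 0, 0, 10],
])

```text
clock: 16.85
tcp_pos: [0.5168, -0.0456, 0.1303]
orientation: [-2.112, -2.325, 0.001]
contact_force: [0.2, 0.8, -0.5]
grip_width: 0.0155
gripper_force: 78.2
```

>>> step_arm([
  [0, 0, 3, 0, 0, 0, 10],
  [0, 0, 6, 0, 0, 0, 10],
  [0, 0, 9, 0, 0, 0, 10],
  [0, 0, 12, 0, 0, 0, 10],
  [0, 0, 15, 0, 0, 0, 10],
  [0, 0, 17, 0, 0, 0, 10],
  [0, 0, 17, 0, 0, 0, 10],
  [0, 0, 17, 0, 0, 0, 10],
])

```text
clock: 17.65
tcp_pos: [0.5171, -0.0455, 0.1138]
orientation: [-2.112, -2.325, -0.0]
contact_force: [0.6, -0.4, 0.6]
grip_width: 0.0157
gripper_force: 78.2
```

>>> step_arm([
  [0, 0, 2, 0, 0, 0, 10],
  [0, 0, 4, 0, 0, 0, 10],
  [0, 0, 6, 0, 0, 0, 10],
  [0, 0, 8, 0, 0, 0, 10],
  [0, 0, 10, 0, 0, 0, 10],
  [0, 0, 12, 0, 0, 0, 10],
  [0, 0, 13, 0, 0, 0, 10],
  [0, 0, 13, 0, 0, 0, 10],
], grip_force=110)

```text
clock: 18.45
tcp_pos: [0.5172, -0.045, 0.1016]
orientation: [2.112, 2.326, -0.0]
contact_force: [-5.4, 0.9, 12.1]
grip_width: 0.0146
gripper_force: 109.3
```

```bash
python3 -c "
from m import *
pin()"
```

```text
clock 18.45 tcp [ 0.5172 -0.045   0.1016] F [-5.4  0.9 12.1] w 0.0146
knob 0.12725090099740172 (array([ 0.51753875, -0.04541219]), np.float64(0.00865596819007209))
```

>>> step_arm([
  [-0.5, -0.5, 0.5, 0, 0, 0, 10],
  [-0.8, -1, 1.2, 0, 0, 0, 10],
  [-0.8, -1, 1.5, 0, 0, 0, 10],
  [-0.8, -1, 1.5, 0, 0, 0, 10],
  [-0.8, -1, 1.5, 0, 0, 0, 10],
])

```text
clock: 19.0
tcp_pos: [0.5172, -0.045, 0.1015]
orientation: [2.11, 2.325, 0.002]
contact_force: [-6.7, 3.9, 23.2]
grip_width: 0.0147
gripper_force: 110.2
```

```bash
python3 -c "
from m import *
pin()
T=grab('top');w=cloud(T);s=(w[...,2]>.083)&(w[...,2]<.1)&(np.linalg.norm(w[...,:2]-[.52,-.12],axis=-1)<.06)&(w[...,1]>-.175)&(w[...,1]<-.07)
P=w[s];c=P.mean(0);n=np.linalg.svd(P-c)[2][2];n*=np.sign(n[2]);print('lid',c,n,s.sum())
f=grab('wrist');w=fcloud(f);x=w[...,:2]-np.array([.5167,-.0467]);h=x@[.096,-.995];l=x@[.995,.096];z=w[...,2]
for a,b in((-.024,-.012),(-.01,.01)):
  s=(h>a)&(h<b)&(abs(l)>.02)&(abs(l)<.043)&(z>.07)&(z<.11);print('lid z',a,s.sum(),np.median(z[s]))
"
```

```text
clock 19.0 tcp [ 0.5172 -0.045   0.1015] F [-6.7  3.9 23.2] w 0.0147
knob 0.12709824149654253 (array([ 0.51750329, -0.04542797]), np.float64(0.00867895070003524))
lid [ 0.54521933 -0.16095414  0.09010511] [-0.03168909  0.02955394  0.99906074] 167
lid z -0.024 2357 0.09039997060946722
lid z -0.01 3119 0.09045112150079526
```

```bash
python3 -c "
from bench import r
print(r.hand_in())"
```

```text
the job is handed in; nothing more can be done
None
```

I handed the job in with the sieve seated, the lid measured fully shut, and the pin about 25 mm into the block, still gripped and pressed down with about 23 N; no verdict came back.

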